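Stow the red torch in its spring clip on the chart table

TASK

Make the chart table ready for sea: pick up the red torch and press it down lengthways, either way round, into the spring clip, with the round middle part between the jaws, until it sits fully home on the clip's rests with the jaws closed over it; then let go. Push it in rather than dropping it, and leave the yellow torch where it lies.

Things in the scene. Friction and masses are not known exactly. Their poses are not given: they have to be found in the camera images.
- red_torch_center (a point): Centre of the red torch, the one to stow, on its axis near its balance point. Round middle part 124 mm long, 26 mm across, between six-sided ends 36 mm across flats: red lamp head 40 mm long towards +x, black tail cap 26 mm long towards -x. 190 mm long in all, 0.15 to 0.3 kg. x runs along it. It lies level, this point 18 mm above the table.
- clip: Spring clip fixed to the table: blue base plate 150 x 62 x 10 mm, origin at the centre of its underside at table height, x along the torch it holds, y across, z up. At x = -45 and +45 mm stand black rubber rests, tops at 37 mm, each between a pair of steel jaws 14 mm wide. Between the two pairs (x -38 to 38 mm) nothing is higher than 16 mm: room for fingers.
- clip_seat (a point): In the clip, where the red torch's centre lies when home: 50 mm above the table, axes as the clip's. The jaws' lips, 16 mm apart and 59 mm above the table, flare to a mouth 62 mm wide at 77 mm. Pressing the torch straight down spreads them against springs (about 10 to 15 N) and they snap shut over its round part. The jaws of each side are one hinged piece.
- yellow_torch_center (a point): Centre of the yellow torch, not to be moved. Same make and size as the red one, with yellow in place of red: this point is on its axis, 18 mm above the table, x along the torch towards the lamp head.

How it is judged (in metres and radians):
On the way, in this order (a step that is already met when the one before it is completed fails the run):
1. the red torch is lifted off the table (height (world z) of red_torch_center above 0.065 m), for 0.1 s.
2. the red torch is pushed down past the jaws' lips by the gripper (not dropped in) (z of red_torch_center in the frame of clip below 0.062 m and horizontal distance between red_torch_center and clip below 0.025 m and contact force between the fingers and red_torch above 0.5 N), for 0.1 s.
At the end, for the whole second after the job is handed in: The red torch rests in the clip with its centre 40 to 58 mm above the underside of the clip (50 mm is fully home), within 18 mm of the clip's centre along it and 10 mm across it, its axis within 10 degrees of the clip's x axis either way round, released and still (z of red_torch_center in the frame of clip between 0.04 and 0.058 m and x of red_torch_center in the frame of clip between -0.018 and 0.018 m and y of red_torch_center in the frame of clip between -0.01 and 0.01 m and angle between the x axis of red_torch_center and the x axis of clip, either way round below 0.175 rad and linear speed of red_torch below 0.03 m/s); the robot touches nothing.
It fails at once if the yellow torch is moved by more than 30 mm (distance of yellow_torch_center from where it was at the start of the episode above 0.03 m).
It also fails if it takes over 40 s, if anything falls off the work surface, if the arm or the gripper's body presses on something with over 40 N, if the wrist force passes 120 N, or if a joint passes its speed limit or range.

ROBOT

A 6-joint arm with a two-finger parallel gripper is mounted at the origin on the work surface. World frame = base frame: x ahead of the robot, y to its left, z up, the work surface at z = 0. Lengths are in mm, angles in rad, forces in N, time in s.
With the tool pointing down it reaches from about 375 to 975 mm from the base axis. Payload 3.8 kg.
Tool frame: the origin (TCP) lies midway between the tips of the shut fingers; the grasp point (between the pads) lies 19 mm behind it; x points along the fingers, z is the direction in which the jaws open and shut, and the axes are right-handed (so a half turn about x gives the same grasp; the last joint's range is limited). The gripper opens to 85 mm and grips with 20 to 120 N. Pads are 22 mm wide; open, the fingers measure 114 mm over their backs; the gripper's body (76 mm by 85 mm) begins 54 mm behind the grasp point. The pads swing forward as they close: fully open they stand 13 mm farther back than shut.
Start: joints at [1.246, 0.264, 1.604, -0, 1.274, -0.037], TCP at [191.592, 647.233, 231.28] pointing down, gripper open.
Joint ranges: [-2.63, 2.63], [-0.94, 2.18], [0.31, 2.57], [-1.31, 4.45], [0, 2.66], [-2.55, 2.55]. Speed limits (rad/s): [2.57, 2.57, 3.14, 3.14, 3.14, 3.14].

INTERFACE

Orientations are given as a unit quaternion [x, y, z, w].
In Python, from bench import robot, vision, job gives the robot as it stands. Calls block until the motion is done:
- robot.reach(position, orientation): joint-space move of the TCP to a pose.
- robot.move_straight(position, attitude=None, max_speed=150, stop_force=None): straight line of the TCP; attitude=None keeps the orientation; max_speed is the mean speed in mm/s. With stop_force (N) it stops when the force on the tool has changed by that much, and returns True; else False.
- robot.movej(angles): joint-space move.
- robot.open_gripper() and robot.close(effort=None): open the fingers fully, or close them until they stop; effort is the grip in N (None keeps the last).
- robot.wait(seconds).
- robot.solve_ik(position, orientation): joint angles nearest the present ones, or None.
- vision.grab_frame(name): name is "scene" or "top" or "wrist"; returns the picture (480x640x3 uint8, blue, green, red); there is no depth.
- vision.camera_params(name): a dict with "fovy" (degrees; the focal length in pixels is half the picture's height over the tangent of half this angle, whatever the lens; pixels are square), "cx", "cy" (the principal point, pixels), "xyz" and "rotation" of the camera in the world; the wrist camera has in their place "T_tool_cam" (4x4, takes a point from camera to tool coordinates, whose origin is the TCP and whose axes are the tool frame's). Camera axes: x right, y up, looking along -z (the intrinsics and any distortion apply to the point x, -y, -z); pixel columns grow to the right and rows downward; lengths in mm; the calibration is good to about 2 mm. A picture is of the moment at which its call begins: read the wrist's pose just before it. camera_params takes no time and is no camera call.
A pose or a line that the arm cannot do raises robot.Unreachable and nothing moves.
- job.job_done(): hands the job in, once; it reports no verdict.
Readings, each from a call of its own:
- robot.get_time(): time.
- robot.get_joint_pos(): joint angles.
- robot.get_qd(): joint speeds.
- robot.get_joint_torque(): joint torques, N m.
- robot.get_tcp_pos(): TCP position.
- robot.get_eef_rot(): TCP orientation.
- robot.get_wrist_force(): force on the tool from outside, world axes, zero at the start.
- robot.get_torque(): the same for the moment, N m.
- robot.get_gripper_width(): finger opening in mm.
Only numpy, scipy, OpenCV 4.12 (cv2) and the standard library are available. Lean on these libraries where they do the work, as an engineer would, in place of code of your own. Each camera call takes 0.05 s, during which the arm holds its last target. There are 200 camera calls.

## Working session

There is one attempt and no reset: what is moved stays moved. The work goes in short steps, each a Python script; the robot and the scene stay as the last script left them, time stands still between calls to the robot, and variables do not carry over. Pictures are saved under pics/ and viewed, about 8 in all and at most 12, crops included, and the job is handed in when it is done.

```bash
ls; mkdir -p pics; python3 - <<'E'
from bench import robot, vision, job
import cv2
for n in ("scene","top","wrist"):
    p=vision.camera_params(n); print(n,p)
    cv2.imwrite(f"pics/{n}0.png",vision.grab_frame(n))
print(robot.get_time(),robot.get_eef_rot(),robot.get_tcp_pos())
E
```

```text
pics
scene {'fovy': 57.998325038901655, 'cx': 314.173700237622, 'cy': 238.87154041685247, 'xyz': array([ 870.87416976, -240.50673422,  578.88355712]), 'rotation': array([0.28394589, 0.13539218, 0.42409326, 0.84922823])}
top {'fovy': 54.51796346627539, 'cx': 320.0343548097631, 'cy': 243.7041298280165, 'xyz': array([511.73669   ,  15.6844522 , 796.05919758]), 'rotation': array([-0.01390184,  0.02546798,  0.71447843, -0.69905557])}
wrist {'fovy': 71.61492465142987, 'cx': 316.0265122015638, 'cy': 238.52099746796964, 'T_tool_cam': array([[ 7.71390134e-05,  3.05902425e-01, -9.52062866e-01,
        -1.42282666e+02],
       [-2.87937983e-04,  9.52062836e-01,  3.05902392e-01,
         7.79880884e+01],
       [ 9.99999956e-01,  2.50538052e-04,  1.61522115e-04,
        -2.52957868e-01],
       [ 0.00000000e+00,  0.00000000e+00,  0.00000000e+00,
         1.00000000e+00]])}
0.15 [-0.42349531  0.56707511  0.42275575  0.56599922] [191.41481125 646.6935054  230.17098167]
```

View pics/top0.png

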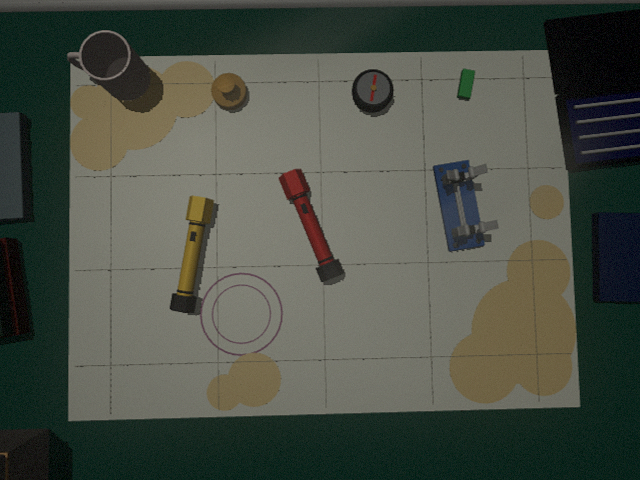

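View pics/scene0.png

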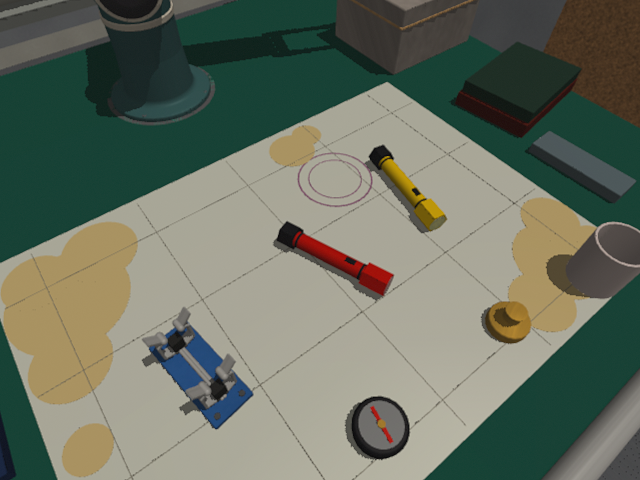

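The top view shows the red torch with its head at about (294,183) and tail at (330,270), the yellow torch near (192,255), and the clip near (461,206). The scene view shows the same: red torch from (290,235) to (378,280), clip near (200,370). I'll enlarge both.

```bash
python3 - <<'E'
import cv2
t=cv2.imread("pics/top0.png");s=cv2.imread("pics/scene0.png")
cv2.imwrite("pics/c1.png",cv2.resize(t[150:300,270:510],None,fx=3.3,fy=3.3,interpolation=cv2.INTER_CUBIC)*1)
cv2.imwrite("pics/c2.png",cv2.resize(s[210:440,130:400],None,fx=2.5,fy=2.5,interpolation=cv2.INTER_CUBIC))
E
```

```text
(no output)
```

View pics/c1.png

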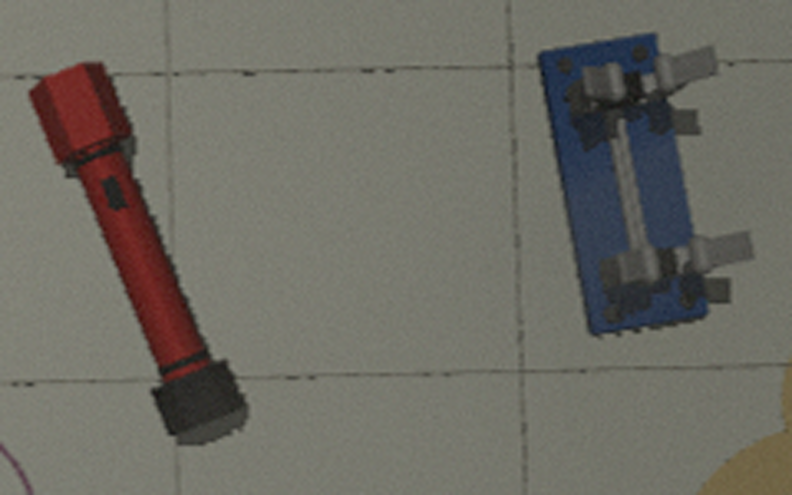

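View pics/c2.png

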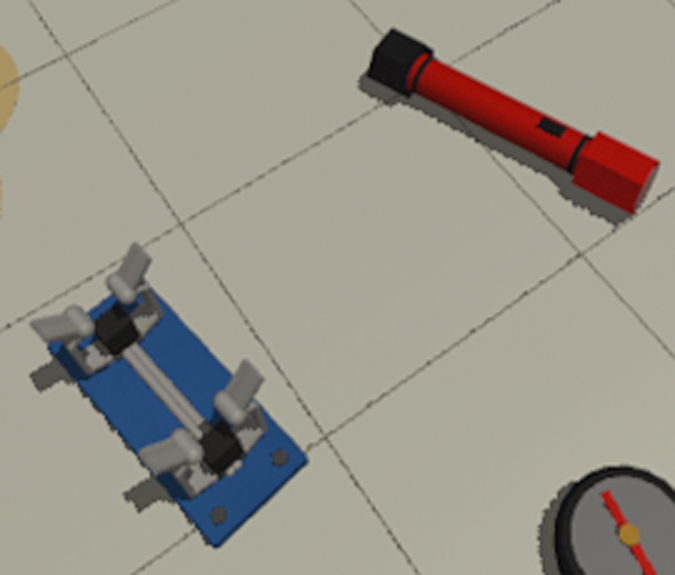

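```bash
cat > h.py <<'E'
import numpy as np
from scipy.spatial.transform import Rotation as R
from bench import robot, vision, job
def cam(n):
    p=vision.camera_params(n)
    if n=="wrist":
        T=np.eye(4);T[:3,:3]=R.from_quat(robot.get_eef_rot()).as_matrix();T[:3,3]=robot.get_tcp_pos()
        T=T@p["T_tool_cam"];r,t=T[:3,:3],T[:3,3]
    else: r,t=R.from_quat(p["rotation"]).as_matrix(),np.array(p["xyz"])
    return 240/np.tan(np.radians(p["fovy"])/2),p["cx"],p["cy"],r,t
def ray(c,u,v):
    f,cx,cy,r,t=c; return t,r@np.array([(u-cx)/f,-(v-cy)/f,-1])
def at_z(c,u,v,z):
    t,d=ray(c,u,v); return t+d*(z-t[2])/d[2]
def tri(c1,p1,c2,p2):
    a,d=ray(c1,*p1);b,e=ray(c2,*p2)
    s=np.linalg.lstsq(np.c_[d,-e],b-a,rcond=None)[0]
    P,Q=a+s[0]*d,b+s[1]*e; return (P+Q)/2,np.linalg.norm(P-Q)
def proj(c,P):
    f,cx,cy,r,t=c;q=r.T@(np.asarray(P)-t);return cx-f*q[0]/q[2],cy+f*q[1]/q[2]
def quat(yaw):
    """tool x down, tool z (jaw direction) along horizontal yaw"""
    z=np.array([np.cos(yaw),np.sin(yaw),0]);x=np.array([0,0,-1.]);return R.from_matrix(np.c_[x,np.cross(z,x),z]).as_quat()
E
python3 - <<'E'
from h import *
T,S=cam("top"),cam("scene")
A=lambda u,v:(270+u/3.3,150+v/3.3)
B=lambda u,v:(130+u/2.5,210+v/2.5)
for n,a,b in [("headring",(100,157),(577,154)),("tailring",(185,363),(421,73)),
 ("clip far L",(540,50),(307,460)),("far R",(656,33),(217,546)),("near L",(592,334),(150,287)),("near R",(708,315),(50,350)),("screwL",(566,65),(280,458)),("screwR",(641,53),(218,515))]:
    print(n,*[np.round(x,1) for x in tri(T,A(*a),S,B(*b))], at_z(T,*A(*a),18 if 'ring' in n else 10).round(1),at_z(S,*B(*b),18 if 'ring' in n else 10).round(1))
E
```

```text
headring [633.9  34.7  18.9] 2.1 [633.3  33.9  18. ] [634.1  36.   18. ]
tailring [528.   -6.2  20.5] 1.8 [527.5  -7.   18. ] [527.   -4.4  18. ]
clip far L [ 687.2 -195.     7.3] 2.3 [ 686.  -195.3   10. ] [ 688.7 -194.2   10. ]
far R [ 695.4 -254.3    8.3] 5.4 [ 693.8 -256.1   10. ] [ 697.5 -252.    10. ]
near L [ 540.9 -217.    -6. ] 10.0 [ 538.  -216.8   10. ] [ 553.  -213.6   10. ]
near R [ 547.9 -277.5    2.1] 5.3 [ 546.5 -277.2   10. ] [ 553.9 -274.8   10. ]
screwL [ 678.7 -206.5   11. ] 4.0 [ 677.9 -208.5   10. ] [ 679.5 -204.8   10. ]
screwR [ 684.1 -245.9   10.8] 3.8 [ 683.4 -247.9   10. ] [ 684.9 -244.3   10. ]
```

```bash
cat > run1.py <<'E'
from h import *
import cv2,pickle
def best(p,yaw):
    q0=np.array(robot.get_joint_pos());c=[]
    for y in (yaw,yaw+np.pi):
        s=robot.solve_ik(p,quat(y))
        if s is not None: c.append((abs(np.array(s)-q0).max(),y,np.round(s,2)))
    print(c); return min(c,key=lambda k:k[0])[1]
d={}
for n,p,y in (("wclip",[616,-236,190],np.radians(98.2)),("wtorch",[580.5,14.5,160],np.radians(111.1))):
    y=best(p,y); robot.reach(p,quat(y)); robot.wait(.2)
    d[n]=(cam("wrist"),y); im=vision.grab_frame("wrist"); cv2.imwrite(f"pics/{n}.png",im)
    print(robot.get_time(),robot.get_tcp_pos())
pickle.dump(d,open("cams.pkl","wb"))
E
python3 run1.py
```

```text
[(np.float64(2.080646478526284), np.float64(1.7139133254584316), array([-0.4 ,  0.26,  1.68, -0.  ,  1.2 , -2.12])), (np.float64(1.649715038005915), np.float64(4.855505979048225), array([-0.4 ,  0.26,  1.68, -0.  ,  1.2 ,  1.02]))]
3.8167 [ 616.14401148 -235.65769669  190.0214901 ]
[(np.float64(2.9810278995068167), np.float64(1.9390607989657), array([-0.02,  0.14,  1.89, -0.  ,  1.11, -1.96])), (np.float64(0.3851562850805124), np.float64(5.080653452555493), array([-0.02,  0.14,  1.89, -0.  ,  1.11,  1.18]))]
5.0667 [581.02269662  13.22464374 160.19601525]
```

View pics/wclip.png

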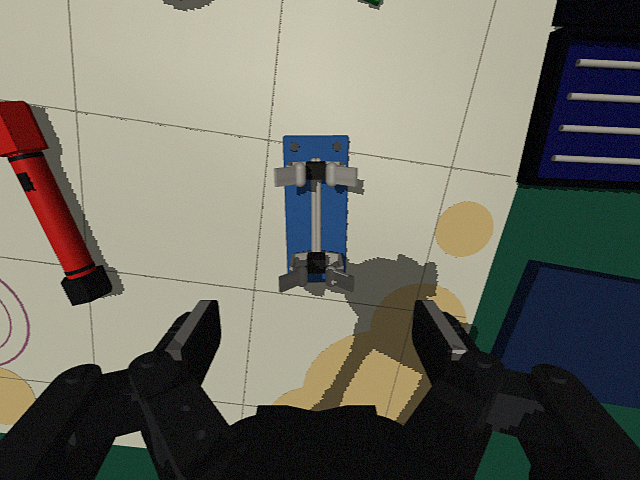

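View pics/wtorch.png

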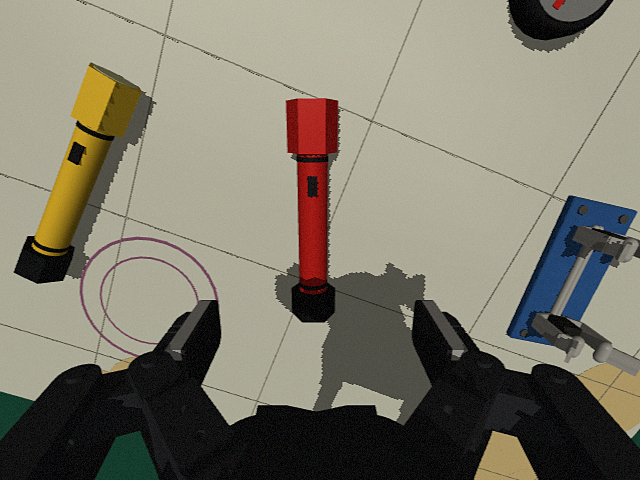

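The first wrist view shows the clip upright in the picture, with rest tops at about (317,170) and (316,263) and screws at (295,147) and (337,147). In the second, the red torch is aligned, with the head/tube edge at (312,155) and the tube/tail edge at (313,291).

```bash
python3 - <<'E'
from h import *
import pickle
d=pickle.load(open("cams.pkl","rb"))
T=cam("top")
A=lambda u,v:(270+u/3.3,150+v/3.3)
c=d["wclip"][0]
for n,u,v,z in (("sL",295,147,10),("sR",337,147,10),("rest far",317,170,37),("rest near",316,263,37),("cFL",283,136,10),("cFR",349,136,10)): print(n,at_z(c,u,v,z).round(1))
c=d["wtorch"][0]
for n,u,v in (("head ring",312,158),("tail ring",313,288),("head/tube",312,155),("tube/tail",313,291),):print(n,at_z(c,u,v,18).round(1))
# height checks, top vs wrist
print(tri(T,A(100,157),c,(312,158)),tri(T,A(185,363),c,(313,288)),tri(T,A(540,50),d["wclip"][0],(283,136)),tri(T,A(656,33),d["wclip"][0],(349,136)))
E
```

```text
sL [ 677.6 -207.2   10. ]
sR [ 683.2 -246.    10. ]
rest far [ 662.5 -230.1   37. ]
rest near [ 575.7 -241.8   37. ]
cFL [ 685.8 -195.    10. ]
cFR [ 694.5 -255.4   10. ]
head ring [633.9  36.4  18. ]
tail ring [522.4  -6.8  18. ]
head/tube [636.2  37.3  18. ]
tube/tail [519.5  -8.   18. ]
(array([633.82403141,  35.18347631,  13.61998747]), np.float64(2.37192552514932)) (array([527.0979436 ,  -5.97701855,  27.58389446]), np.float64(1.521595093014172)) (array([ 685.79274483, -195.03655245,   10.86376766]), np.float64(0.03591278537611858)) (array([ 694.13893062, -255.77728573,   10.06179354]), np.float64(0.9782509805031897))
```

```bash
cat > run2.py <<'E'
from h import *
import cv2,pickle
yt,yc=np.radians(21.1-90),np.radians(8.0-90)
x,y=579,14.6
robot.move_straight([x,y,60],quat(yt))
print("hit",robot.move_straight([x,y,2],max_speed=80,stop_force=8))
print(robot.get_tcp_pos()); robot.close(80); robot.wait(.2)
print("w",robot.get_gripper_width(),robot.get_tcp_pos())
zg=robot.get_tcp_pos()[2]
robot.move_straight([x,y,150],max_speed=120)
robot.reach([616.3,-236,150],quat(yc)); robot.wait(.3)
print("w",robot.get_gripper_width(),robot.get_tcp_pos(),robot.get_wrist_force(),robot.get_time())
pickle.dump((cam("wrist"),zg),open("c3.pkl","wb"))
w=vision.grab_frame("wrist");s=vision.grab_frame("scene")
cv2.imwrite("pics/m3.png",np.hstack([cv2.resize(w,(400,300)),cv2.resize(s[130:430,50:450],(400,300))]))
cv2.imwrite("pics/w3.png",w);cv2.imwrite("pics/s3.png",s)
E
python3 run2.py
```

```text
hit False
[579.3495261   14.60557945   2.12388419]
w 23.739371691666395 [579.52211611  14.58211653   2.63496387]
w 23.608501745858735 [ 616.54020394 -234.62206154  150.19651128] [-0.36299371  0.0941676  -2.51020694] 10.225
```

View pics/m3.png

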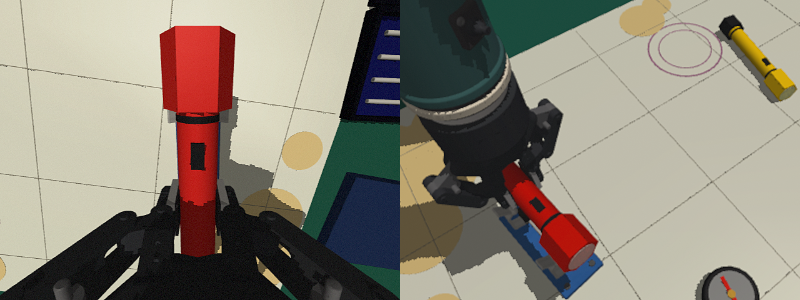

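The torch is held; head/tube edge is at about (314,184) in the full wrist picture, and the scene view shows it over the clip. Next I'll check the pitch by comparing with the predicted projection.

```bash
python3 - <<'E'
from h import *
import pickle,cv2
c,zg=pickle.load(open("c3.pkl","rb")); p=robot.get_tcp_pos()
a=np.array([np.cos(np.radians(8)),np.sin(np.radians(8)),0])
S=cam("scene")
for z in (-6,0,6):
  C=np.array([p[0],p[1],p[2]-zg+18+z])
  print(z,[np.round(proj(c,C+k*a),1) for k in (62,102)],"scene",[np.round(proj(S,C+k*a),1) for k in (62,102)])
w=cv2.imread("pics/w3.png")[20:220,200:430];s=cv2.imread("pics/s3.png")[240:430,200:400]
cv2.imwrite("pics/m4.png",np.hstack([cv2.resize(w,(400,348)),cv2.resize(s,(366,348))]))
E
```

```text
-6 [array([316.5, 176.3]), array([316.7,  63.9])] scene [array([204.1, 358.6]), array([229.3, 387.1])]
0 [array([316.5, 178.4]), array([316.8,  60.5])] scene [array([203. , 356.3]), array([228.3, 385.1])]
6 [array([316.5, 180.6]), array([316.8,  56.8])] scene [array([201.8, 354. ]), array([227.4, 383. ])]
```

View pics/m4.png

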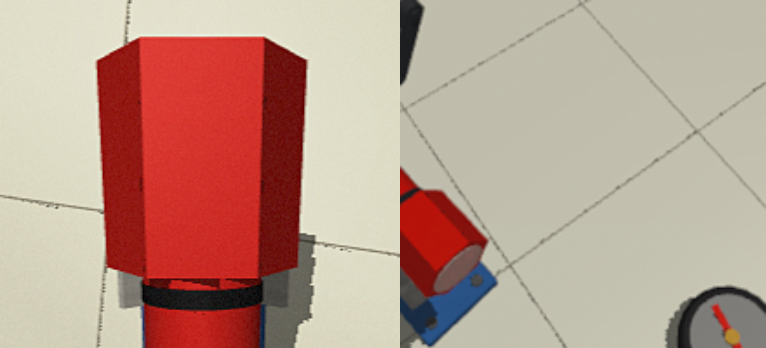

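The torch is level and about 2 mm forward along its axis, so I'll shift the target and press.

```bash
cat > run3.py <<'E'
from h import *
import cv2
q=quat(np.radians(8-90)); X,Y=614.3,-236.2
robot.move_straight([X,Y,75],q,max_speed=100); robot.wait(.2)
print(robot.get_tcp_pos(),robot.get_wrist_force())
for z in (55,45,40,34):
    h=robot.move_straight([X,Y,z],max_speed=40,stop_force=60)
    print(z,h,robot.get_tcp_pos().round(1),robot.get_wrist_force().round(1),round(robot.get_gripper_width(),1))
    if h: break
robot.wait(.3); print(robot.get_tcp_pos(),robot.get_wrist_force(),robot.get_time())
w=vision.grab_frame("wrist");s=vision.grab_frame("scene")
cv2.imwrite("pics/m5.png",np.hstack([cv2.resize(w,(400,300)),cv2.resize(s[230:430,50:317],(400,300))]))
E
python3 run3.py
```

```text
[ 615.09683443 -236.51743272   76.16914997] [ 0.28539272 -0.75877139 -1.56573746]
55 False [ 614.1 -236.3   55. ] [-1.9 -0.6  1.9] 23.6
45 False [ 615.5 -236.3   45.4] [2.5 0.2 1.4] 23.9
40 False [ 614.3 -235.9   39.1] [ 3.9  1.  -2.1] 23.7
34 False [ 614.3 -236.3   34.5] [0.1 1.4 5. ] 23.8
[ 614.274397   -236.29743979   34.4817516 ] [-0.69230858  1.45041171  5.81981123] 13.35
```

View pics/m5.png

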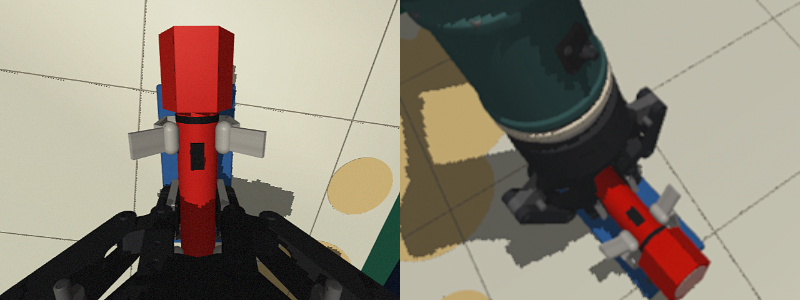

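The jaws have closed over the tube, and the upward force suggests contact with the rests. I'll press slightly further, release, retract and look.

```bash
cat > run4.py <<'E'
from h import *
import cv2
X,Y=614.3,-236.2
print(robot.move_straight([X,Y,32.5],max_speed=15,stop_force=20),robot.get_wrist_force(),robot.get_tcp_pos())
robot.open_gripper(); robot.wait(.2)
print(robot.get_gripper_width(),robot.get_wrist_force())
robot.move_straight([X,Y,190],max_speed=120); robot.wait(.4)
c=cam("wrist");w=vision.grab_frame("wrist");s=vision.grab_frame("scene")
cl=np.array([616.2,-236,0]);a=np.array([np.cos(np.radians(8)),np.sin(np.radians(8)),0])
for k in (-62,62,102): print(k,np.round(proj(c,cl+[0,0,50]+k*a),1),np.round(proj(cam("scene"),cl+[0,0,50]+k*a),1))
cv2.imwrite("pics/m6.png",np.hstack([cv2.resize(w[60:360,120:520],(400,300)),cv2.resize(s[260:460,100:367],(400,300))]))
print(robot.get_time())
E
python3 run4.py
```

```text
False [-3.02980638  1.54604317 12.58000809] [ 614.31428982 -236.29499421   34.42326349]
85.6577120533388 [ 0.50192909 -0.36501035 -0.44700565]
-62 [315.8 287.3] [162.8 325.6]
62 [315.7 150.3] [221. 393.]
102 [315.7  97.6] [242.3 417.7]
16.4917
```

View pics/m6.png

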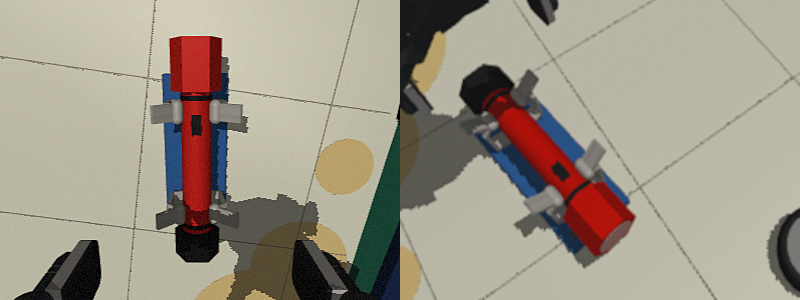

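The torch lies along the clip with both jaw pairs over the round part. Head edge at (316,152) against a predicted (316,150), lamp end in the scene view at (243,420) against (242,418). The fingers are clear, so I'm handing in.

```bash
python3 -c "
from bench import robot,job
robot.wait(.5);print(robot.get_qd(),robot.get_wrist_force());job.job_done()"
```

```text
[ 0.0005      0.00117097  0.00053721 -0.00109377  0.0014014   0.00011194] [0.47116919 0.54411376 0.30008328]
the job is handed in; nothing more can be done
```

I gripped the red torch at its middle and lifted it clear. I then turned it to the clip's angle (about 8° from world x), pressed it down through the jaws and let go. I raised the gripper and handed the job in at about 17 s of the 40 s allowed; it gave no verdict.

**Last checks:**
- **Seating:** the final pictures show both jaw pairs closed over the round part. Edges I read off them match the fully-home pose to about 2 px, which is roughly 2 mm.
- **Pressing:** the arm stopped at 34.4 mm instead of the commanded 32.5 mm, with the wrist force at 12.6 N upward, which fits the torch resting on the rubber.
- **At hand-in:** the arm was still and the wrist force was under 1 N.
- **Yellow torch:** the arm did not come near it, but I did not measure its position again at the end.

**Readings that disagreed:**
- **Gripper width:** it read 23.7 mm on the 26 mm tube. The grip held steady and the torch stayed level.
- **Position readings:** TCP readings wandered by 1 to 1.5 mm.
- **Torch position:** before pressing, the torch sat about 2 mm further forward in the grip than planned, so I moved the target back by that much.
- **Height of the tail-end ring:** one two-view estimate gave 28 mm and another 20.5 mm, against the stated 18 mm. I used the stated height.

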